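Build up a consolidation-test specimen on its cell base

TASK

Build up the consolidation test on the cell base in the tray, one piece at a time from the bottom: the wide porous stone down in the base's seat, the steel ring with the soil specimen centred on it with its recessed face up (as it lies), the small porous stone inside the ring on the soil, and the loading plate centred on top, knob up. Leave every piece lying flat, and leave the callipers, the beaker and the timer where they are.

Things in the scene. Friction and masses are not known exactly. Their poses are not given: they have to be found in the camera images.
- cell_seat (a point): Centre of the floor of the seat in the cell base: a fixed dark grey metal disc, 112 mm across, 15 mm high, standing in the sample tray (its floor 3 mm over the worktop, walls 20 mm high). The seat is a round flat-bottomed recess in its top, 72 mm across, 3 mm deep, with a thin black o-ring round it; z up. A brass drain spigot sticks out 17 mm on the -y side of this frame.
- lower_stone_center (a point): Centre (half-way up) of the wide porous stone: a plain pale beige disc, 66 mm across and 12 mm thick, lying flat on the worktop; z up through the disc; both faces alike. Grasp across the diameter.
- sample_ring_center (a point): Centre (half-way up) of the steel ring that holds the soil specimen: 64 mm across outside (62 to 66 mm between fingers), 24 mm high, standing on the worktop, 0.16 to 0.26 kg. Bore 55 mm; the dark brown soil is fixed in it, fills the bottom 20 mm and leaves a recess 4 mm deep at the top; z up. Grasp round the outside.
- upper_stone_center (a point): Centre (half-way up) of the small porous stone: a pale beige disc like the wide one but only 49 mm across, 12 mm thick, lying flat on the worktop; z up, both faces alike. Once on the soil in the ring it stands 8 mm above the ring's top edge. Grasp across the diameter.
- loading_plate_center (a point): Centre (half the whole height) of the loading plate: a steel disc 57 mm across and 10 mm thick with a round knob in the middle of its top (neck 9 mm, head 15 mm across and from 20 to 28 mm above the underside), 28 mm high in all, lying flat on the worktop, knob up (z up); 0.2 to 0.35 kg. Grasp the knob's head, or the disc's rim.
- callipers: Digital callipers lying on the worktop in front of the tray, 215 mm long along their y axis, 75 mm wide, 16 mm high; origin at the middle of the underside. To be left alone.
- beaker: Small glass beaker, 51 mm across and 70 mm high, standing on the worktop to the left; origin at the centre of its underside. To be left alone.
- timer: White laboratory timer on its stand, 43 x 66 x 61 mm, behind the tray on the left; origin at the centre of its underside. To be left alone.

How it is judged:
By the outcome, as a careful person would: the job done as asked, in the order asked, and still so for the second after the job is handed in, with the robot touching nothing.
It also fails if it takes over 102 s, if anything falls off the work surface, if the arm or the gripper's body presses on something with over 40 N, if the wrist force passes 120 N, or if a joint passes its speed limit or range.

ROBOT

A 7-joint arm with a two-finger parallel gripper is mounted at the origin on a cart in front of the work surface, level with it; the furniture and walls round the work are solid. World frame = base frame: x ahead of the robot, y to its left, z up, the work surface at z = 0. Lengths are in m, angles in rad, forces in N, time in s.
With the tool pointing down it reaches from about 0.375 to 0.925 m from the base axis. Payload 3.1 kg.
Tool frame: the origin (TCP) lies on the centre line of the jaws, within the pads' length; the fingertips stand tip_extent ahead of it and the grasp point (between the pads) lies 8 mm behind it (tip_extent is the distance from the TCP to the fingertips, in m); z points along the fingers, y is the line along which they close (so a half turn about z gives the same grasp; the last joint's range is limited). The gripper opens to 85 mm and grips with 20 to 120 N. Pads are 22 mm wide; open, the fingers measure 114 mm over their backs; the gripper's body (76 mm by 85 mm) begins 54 mm behind the grasp point. The pads swing forward as they close: fully open they stand 13 mm farther back than shut.
Start: joints at [-1.382, 0.383, 0.044, 1.598, -0.018, 1.161, -0.05], TCP at [0.184, 0.623, 0.242] pointing down, gripper open.
Joint ranges: [-2.61, 2.61], [-0.41, 2.15], [-1.48, 1.57], [0, 2.5], [-1.57, 4.71], [0.05, 1.97], [-2.85, 2.85]. Speed limits (rad/s): [2.79, 2.79, 3.14, 3.14, 3.14, 3.14, 3.14].

INTERFACE

Orientations are given as a unit quaternion [x, y, z, w].
In Python, from cell import * gives the robot as it stands.
- The arm moves only by the shell command python3 -m jog 'ROWS' [OPENING]. ROWS is JSON, a list of rows, each an object of numbers: "x", "y", "z": the shift along the tool's x, y, z in mm; "turn": the turn about the tool's z in rad. In form: [{"x": .., "y": .., "z": .., "turn": ..}, ...]. A call has 1 to 8 rows; each row shifts and turns the commanded pose from where the row before left it, along the tool's axes as they then stand; what a row does not reach is not made up. A row lasts 1/12 s, in which the tool goes at most 41.7 mm and 7.16 degrees, less where a joint would pass 70% of its speed; a pose out of reach is approached as far as the arm can. A call is refused whole if a number of a shift passes 41.7 or a number of a turn 0.125, either way. A call with a gripper value outside its range is refused whole. OPENING is the closure in counts, from 0 (fully open) to 255 (shut), set as the call begins (- or left out, the last holds). The fingers move at their own pace and stop on an object; the grip force is fixed at half the most. Time passes only in rows, so rows that do not move let the fingers close. It gives the time, the measured TCP pose, the force, the opening and the grip force at its end, in the units of the state.
- get_obs(): the state, without advancing time (a new reading comes with each control period).
- get_image(name): name is "scene" or "side" or "wrist"; returns the picture (420x560x3 uint8, red, green, blue); there is no depth.
- camera_model(name): a dict with "vfov" (degrees; the focal length in pixels is half the picture's height over the tangent of half this angle, whatever the lens; pixels are square), "cx", "cy" (the principal point, pixels), "xyz" and "attitude" of the camera in the world. Camera axes: x right, y down, z forward; pixel columns grow to the right and rows downward; lengths in m; the calibration is good to about 2 mm. A picture is of the moment at which its call begins: read the wrist's pose just before it. camera_model takes no time and is no camera call; for the wrist camera it gives the pose at the moment of the call.
- hand_in(): hands the job in; it is judged then, once.
The state is a dict: "t": time; "joint_positions": joint angles; "joint_velocities": joint speeds; "tau": joint torques, N m; "tcp_pos": TCP position; "tool_rot": TCP orientation; "force": force on the tool from outside, world axes, zero at the start; "wrist_torque": the same for the moment, N m; "width": opening from 0.0 (shut) to 1.0 (fully open); "finger_force": force on a finger pad.
Only numpy, scipy, OpenCV 4.12 (cv2) and the standard library are available. Lean on these libraries where they do the work, as an engineer would, in place of code of your own. Each camera call takes 0.05 s, during which the arm holds its last target. There are 200 camera calls.

## Working session

There is one attempt and no reset: what is moved stays moved. The work goes in short steps, Python scripts to look and compute and a shell command to move; the robot and the scene stay as the last step left them, time stands still between calls to the robot, and variables do not carry over. Pictures are saved under pics/ and viewed, at most 14 in all, crops included, and the job is handed in when it is done.

```bash
mkdir -p pics; ls; cat > h.py <<'E'
import numpy as np, cv2
from cell import *
from scipy.spatial.transform import Rotation as R
def shot(n,f):
    m=camera_model(n); im=get_image(n); cv2.imwrite('pics/'+f,cv2.cvtColor(im,cv2.COLOR_RGB2BGR)); return im,m
E
python3 - <<'E'
from h import *
print(get_obs())
for n in ("scene","side","wrist"):
    im,m=shot(n,n+'0.png'); print(m)
E
```

```text
pics
{'t': 0.0, 'joint_positions': array([-1.38183124,  0.38386803,  0.04380613,  1.59956197, -0.01788268,
        1.1611924 , -0.04990697]), 'joint_velocities': array([ 4.80974256e-04, -4.27367811e-04,  1.81498880e-03, -1.59481396e-05,
       -7.35831533e-04, -9.18879728e-04, -6.99207833e-04]), 'tau': array([-3.80043839e-04, -4.33475804e+01,  1.02459267e+00, -2.49514067e+01,
        1.06246097e-02,  1.13293270e-02, -4.51083949e-06]), 'tcp_pos': array([0.18358844, 0.62258904, 0.24087091]), 'tool_rot': array([ 1.42839314e-01,  9.89745013e-01, -1.31391151e-03, -1.14620971e-04]), 'force': array([-0.54372811, -0.4300975 ,  0.22606135]), 'wrist_torque': array([ 0.00275741, -0.01014469, -0.050634  ]), 'finger_force': 0.0, 'width': 1.000273866226942}
{'vfov': 44.01503405534872, 'cx': 273.62622272829924, 'cy': 202.41281624622218, 'xyz': array([-0.06048517, -0.52340242,  1.04709145]), 'attitude': array([ 0.86737457, -0.35080998,  0.12884388, -0.32862283])}
{'vfov': 45.10351161616918, 'cx': 264.80324857803714, 'cy': 213.65876994408367, 'xyz': array([0.28791625, 1.54313421, 0.70974794]), 'attitude': array([-0.06373088,  0.84285694, -0.53199063,  0.05016507])}
{'vfov': 69.96686305532178, 'cx': 281.7240202014323, 'cy': 206.37709386906877, 'xyz': array([0.11895549, 0.64221592, 0.37212204]), 'attitude': array([0.79320507, 0.59342489, 0.08079611, 0.11020259])}
```

View pics/scene0.png

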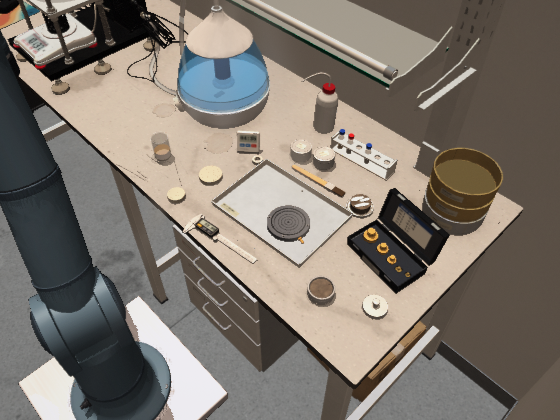

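View pics/side0.png

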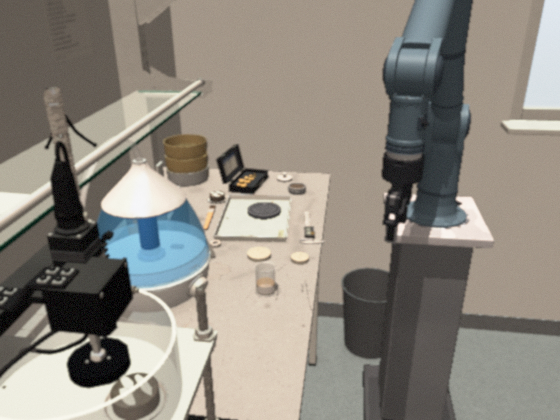

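View pics/wrist0.png

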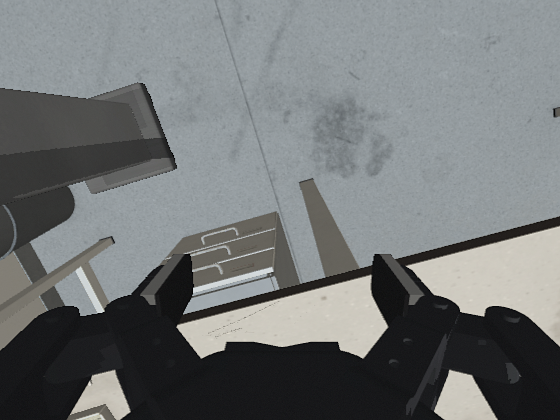

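Scene: wide stone (210,175), small stone (176,194), base (289,223), ring (321,290), plate (375,306), beaker (161,147), timer (248,142), callipers around (218,237). Side view confirms the layout. The wrist camera is still looking mostly at the floor.

```bash
cat >> h.py <<'E'
def ray(m,u,v,z):
    f=210/np.tan(np.radians(m['vfov']/2)); d=R.from_quat(m['attitude']).apply([(u-m['cx'])/f,(v-m['cy'])/f,1])
    return m['xyz']+d*(z-m['xyz'][2])/d[2]
def pix(m,p):
    f=210/np.tan(np.radians(m['vfov']/2)); c=R.from_quat(m['attitude']).inv().apply(np.asarray(p)-m['xyz'])
    return c[:2]/c[2]*f+[m['cx'],m['cy']]
def delta(x,y,z=None,yaw=None):
    "tool-frame shift (mm) to world x,y ; z of TCP"
    o=get_obs(); p=o['tcp_pos']; r=R.from_quat(o['tool_rot'])
    d=r.inv().apply([x-p[0],y-p[1],(z if z is not None else p[2])-p[2]])*1000
    ty=r.apply([0,1,0]); print('tcp',p.round(4),'toolx',r.apply([1,0,0]).round(3),'tool y dir deg',np.degrees(np.arctan2(ty[1],ty[0])).round(1),'tilt',r.apply([0,0,1]).round(4),'shift mm',d.round(1),'w',round(o['width'],3),'F',o['force'].round(1),'t',round(o['t'],2)); return d
E
python3 - <<'E'
from h import *
m=camera_model('scene')
for n,u,v,z in [('wide',210,174.5,.012),('small',176,193.5,.012),('base',289,222,.018),('ring',321,285,.024),('plate',375,306,.01),('beaker',161,158,0),('timer',247,152,0),('calL',183,232,.01),('calR',256,262,.005),('calmid',210,231,.01)]:
    p=ray(m,u,v,z); print(n,p.round(3),np.hypot(*p[:2]).round(3))
m=camera_model('side')
for n,u,v,z in [('wide',259,253,.012),('small',300,257,.012),('base',264,210,.018),('ring',297,187,.024),('plate',285,177,.01)]: print(n,ray(m,u,v,z).round(3))
delta(0.5,0.0)
E
```

```text
wide [0.51  0.336 0.012] 0.611
small [0.399 0.345 0.012] 0.527
base [0.544 0.059 0.018] 0.547
ring [ 0.461 -0.128  0.024] 0.478
plate [ 0.515 -0.245  0.01 ] 0.57
beaker [0.457 0.498 0.   ] 0.676
timer [0.653 0.342 0.   ] 0.738
calL [0.333 0.228 0.01 ] 0.403
calR [0.406 0.033 0.005] 0.407
calmid [0.384 0.182 0.01 ] 0.425
wide [0.511 0.347 0.012]
small [0.397 0.354 0.012]
base [0.541 0.08  0.018]
ring [ 0.454 -0.112  0.024]
plate [ 0.513 -0.24   0.01 ]
tcp [0.1837 0.6228 0.2412] toolx [-0.959  0.283 -0.   ] tool y dir deg 73.6 tilt [-5.e-04 -2.e-03 -1.e+00] shift mm [-479.5 -507.9    1.1] w 1.0 F [ 0.1 -0.  -1.2] t 0.15
```

```bash
python3 -m jog '[{"x":-36,"y":-16.5},{"x":-36,"y":-16.5},{"x":-36,"y":-16.5},{"x":-36,"y":-16.5},{"x":-36,"y":-16.5},{"x":-36,"y":-16.5},{"x":-36,"y":-16.5},{"x":-36,"y":-16.5}]' 0
python3 -m jog '[{"x":-36,"y":-16.5},{"x":-36,"y":-16.5},{"x":-34,"y":-16.5},{"z":30},{}]'
python3 - <<'E'
from h import *
delta(.51,.34,.2); im,m=shot('wrist','w1.png'); print(R.from_quat(m['attitude']).as_matrix().round(2)[:,2],m['xyz'])
print(pix(m,[.51,.34,.012]),pix(m,[.398,.35,.012]))
E
```

```text
tcp [0.1837 0.6228 0.2412] toolx [-0.959  0.283 -0.   ] tool y dir deg 73.6 tilt [-5.e-04 -2.e-03 -1.e+00] shift mm [-393.  -178.9   41.6] w 1.0 F [ 0.1 -0.  -1.2] t 0.15
[ 0.26 -0.08 -0.96] [0.11897661 0.64229003 0.37229584]
[168.134552  426.2063693] [145.50167777 368.96511677]invalid input
invalid input
```

View pics/w1.png

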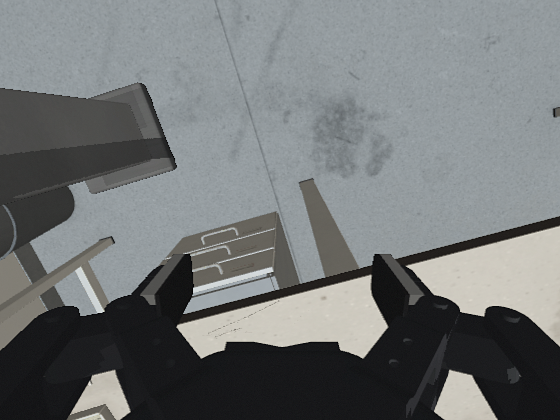

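The image is unchanged: the call was refused, probably because each row needs all four numbers.

```bash
python3 -m jog '[{"x":-36,"y":-16.5,"z":0,"turn":0},{"x":-36,"y":-16.5,"z":0,"turn":0},{"x":-36,"y":-16.5,"z":0,"turn":0},{"x":-36,"y":-16.5,"z":0,"turn":0},{"x":-36,"y":-16.5,"z":0,"turn":0},{"x":-36,"y":-16.5,"z":0,"turn":0},{"x":-36,"y":-16.5,"z":0,"turn":0},{"x":-36,"y":-16.5,"z":0,"turn":0}]' 0
python3 -m jog '[{"x":-36,"y":-16.5,"z":0,"turn":0},{"x":-36,"y":-16.5,"z":0,"turn":0},{"x":-34,"y":-14,"z":0,"turn":0},{"x":0,"y":0,"z":30,"turn":0},{"x":0,"y":0,"z":0,"turn":0}]'
python3 - <<'E'
from h import *
delta(.51,.34,.2); im,m=shot('wrist','w2.png'); print(R.from_quat(m['attitude']).as_matrix().round(2)[:,2],m['xyz'])
print(pix(m,[.51,.34,.012]),pix(m,[.398,.35,.012]))
E
```

```text
t: 0.87
tcp_pos: [0.4238, 0.4138, 0.2422]
tool_rot: [0.143, 0.99, 0.0, -0.0]
force: [-0.2, 1.1, 0.3]
width: 1.002
finger_force: 0.0
t: 1.28
tcp_pos: [0.5118, 0.3346, 0.208]
tool_rot: [0.147, 0.989, -0.003, -0.002]
force: [-1.0, -0.7, -2.6]
width: 0.997
finger_force: 0.0
tcp [0.5118 0.3346 0.208 ] toolx [-0.957  0.29   0.003] tool y dir deg 73.1 tilt [-0.0047 -0.0062 -1.    ] shift mm [3.2 4.7 7.9] w 0.997 F [-1.  -0.7 -2.6] t 1.28
[ 0.25 -0.08 -0.96] [0.44779579 0.35517264 0.33932205]
[287.10900954 182.81218052] [264.9438744   75.48281321]
```

View pics/w2.png

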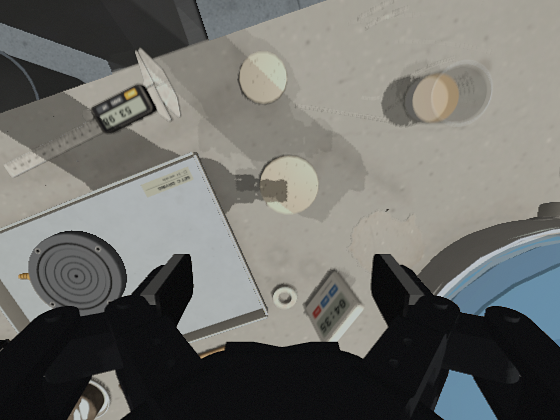

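Wide stone (289,185), small stone (263,78), base (77,272), callipers' jaw (160,85), all clear.

```bash
python3 - <<'E'
from h import *
import cell; print([a for a in dir(cell) if not a.startswith('__')], getattr(cell,'tip_extent',None), [k for k in get_obs()])
im=cv2.imread('pics/w2.png'); m=camera_model('wrist')
hsv=cv2.cvtColor(im,cv2.COLOR_BGR2HSV)
def blob(mask,u,v,z):
    n,l,s,c=cv2.connectedComponentsWithStats(mask.astype('uint8'))
    k=l[v,u]; cs,_=cv2.findContours((l==k).astype('uint8'),cv2.RETR_EXTERNAL,cv2.CHAIN_APPROX_NONE); h=cv2.convexHull(max(cs,key=len))
    pts=np.array([ray(m,a,b,z)[:2] for a,b in h[:,0]]); ctr,r=cv2.minEnclosingCircle((pts*1000).astype('float32')); print(u,v,np.round(ctr,1),round(r,1),s[k])
print(hsv[190,300],hsv[78,263],hsv[150,230],hsv[272,77],hsv[255,140])
blob((hsv[...,2]>195)&(hsv[...,1]>42),300,190,.012)
blob((hsv[...,2]>195)&(hsv[...,1]>42),263,78,.012)
blob((hsv[...,2]<125),60,290,.018)
for u,v,z in [(289,185,.012),(263,78,.012),(77,272,.018)]: print(ray(m,u,v,z).round(4))
E
```

```text
['Unreachable', 'camera_model', 'get_image', 'get_obs', 'hand_in', 'tip_extent'] 0.011 ['t', 'joint_positions', 'joint_velocities', 'tau', 'tcp_pos', 'tool_rot', 'force', 'wrist_torque', 'finger_force', 'width']
[ 23  31 188] [ 20  36 177] [ 23  20 152] [ 90   3 100] [ 90   7 176]
300 190 [659.3 284.3] 433.2 [     0      0    560    420 235200]
263 78 [659.3 284.3] 433.2 [     0      0    560    420 235200]
60 290 [754.3 256.9] 394.4 [    0   202   560   218 69190]
[0.5113 0.3445 0.012 ]
[0.3975 0.3501 0.012 ]
[0.5395 0.0729 0.018 ]
```

```bash
python3 -m jog '[{"x":3,"y":8,"z":35,"turn":0},{"x":0,"y":0,"z":35,"turn":0},{"x":0,"y":0,"z":35,"turn":0},{"x":0,"y":0,"z":35,"turn":0},{"x":0,"y":0,"z":8,"turn":0},{"x":0,"y":0,"z":0,"turn":0},{"x":0,"y":0,"z":0,"turn":0}]' 36
python3 - <<'E'
from h import *
delta(.511,.343,.02); im,m=shot('wrist','w3.png'); print(m['xyz'])
print(pix(m,[.511,.343,.012]))
o=get_obs();r=R.from_quat(o['tool_rot'])
for ext in (-.004,0,.004,.008,.011): print(ext,[pix(m,o['tcp_pos']+r.apply([.011*0+sx*.011,s*.0365*o['width']/.86,ext])).round() for s in (1,-1) for sx in (1,)])
E
```

```text
t: 1.92
tcp_pos: [0.5106, 0.3505, 0.0655]
tool_rot: [0.142, 0.99, 0.001, 0.0]
force: [0.8, 0.0, 0.7]
width: 0.86
finger_force: 0.0
tcp [0.5106 0.3505 0.0655] toolx [-0.96   0.281 -0.   ] tool y dir deg 73.7 tilt [ 7.0e-04  1.3e-03 -1.0e+00] shift mm [-2.5 -7.1 45.5] w 0.86 F [0.8 0.  0.7] t 1.92
[0.44572924 0.36944239 0.1966678 ]
[270.64201098 232.94655429]
-0.004 [array([363., 254.]), array([203., 253.])]
0 [array([361., 250.]), array([205., 250.])]
0.004 [array([359., 247.]), array([207., 246.])]
0.008 [array([357., 243.]), array([209., 243.])]
0.011 [array([355., 241.]), array([211., 241.])]
```

View pics/w3.png

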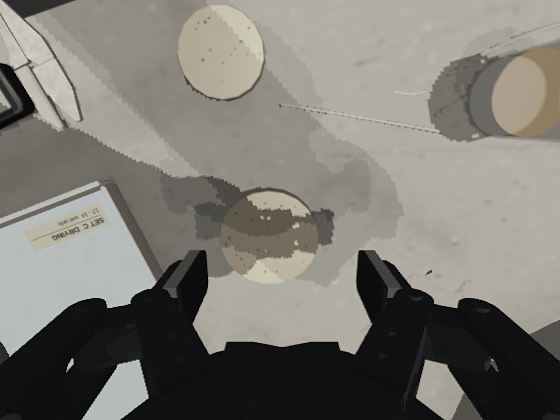

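Stone centre (269.5,236), pad tip corners (207,251)/(358,250): so tips are about 2 mm ahead of the TCP at this opening. The small stone is at (221,52).

```bash
python3 - <<'E'
from h import *
m=camera_model('wrist')
print(ray(m,269.5,235.5,.012),ray(m,221,52,.012))
E
python3 -m jog '[{"x":-4,"y":-6,"z":20,"turn":0},{"x":0,"y":0,"z":25,"turn":0},{"x":0,"y":0,"z":13,"turn":0},{"x":0,"y":0,"z":0,"turn":0},{"x":0,"y":0,"z":0,"turn":0}]'
python3 -m jog '[{"x":0,"y":0,"z":0,"turn":0},{"x":0,"y":0,"z":0,"turn":0},{"x":0,"y":0,"z":0,"turn":0},{"x":0,"y":0,"z":0,"turn":0},{"x":0,"y":0,"z":0,"turn":0}]' 255
python3 -c "
from h import *
delta(.5125,.343,.007)"
```

```text
[0.51432822 0.34202949 0.012     ] [0.4013284  0.34809426 0.012     ]
t: 2.38
tcp_pos: [0.513, 0.3427, 0.0073]
tool_rot: [0.143, 0.99, 0.0, 0.0]
force: [0.2, -0.7, 0.6]
width: 0.862
finger_force: 0.0
t: 2.8
tcp_pos: [0.5145, 0.3435, 0.009]
tool_rot: [0.143, 0.99, 0.002, 0.001]
force: [-0.7, -0.1, 6.7]
width: 0.726
finger_force: 65.9
tcp [0.5145 0.3435 0.009 ] toolx [-0.959  0.283 -0.002] tool y dir deg 73.6 tilt [ 0.0034  0.0029 -1.    ] shift mm [ 1.8 -1.   2. ] w 0.726 F [-0.7 -0.1  6.7] t 2.8
```

```bash
python3 -m jog '[{"x":0,"y":0,"z":-20,"turn":0},{"x":0,"y":0,"z":-40,"turn":0},{"x":0,"y":0,"z":-40,"turn":0},{"x":0,"y":0,"z":0,"turn":0},{"x":0,"y":0,"z":0,"turn":0}]'
python3 - <<'E'
from h import *
delta(.54,.073,.1); im,m=shot('wrist','w4.png'); s,m=shot('side','s4.png')
a=im[200:330,150:420]; b=s[190:320,180:380]
cv2.imwrite('pics/c4.png',cv2.cvtColor(np.hstack([cv2.resize(a,(540,390)),cv2.resize(b,(260,390))*1]),cv2.COLOR_RGB2BGR))
E
```

```text
t: 3.22
tcp_pos: [0.5155, 0.344, 0.1107]
tool_rot: [0.143, 0.99, 0.003, 0.003]
force: [-0.5, 0.3, -1.0]
width: 0.727
finger_force: 65.8
tcp [0.5155 0.344  0.1107] toolx [-0.959  0.283 -0.005] tool y dir deg 73.6 tilt [ 0.0071  0.0059 -1.    ] shift mm [-100.1 -253.1    9.3] w 0.727 F [-0.5  0.3 -1. ] t 3.22
```

View pics/w4.png

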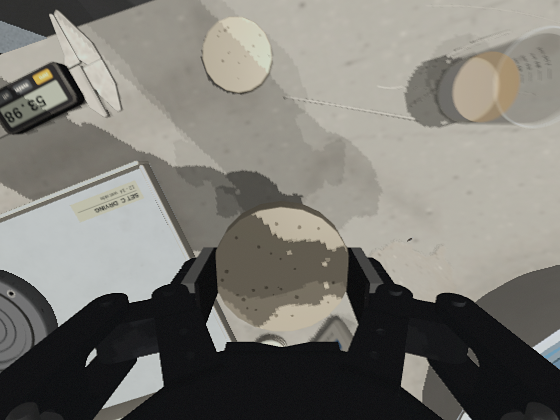

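Stone held level between the pads, top face spanning v≈207–332 centred near u=282.

```bash
python3 - <<'E'
from h import *
m=camera_model('wrist');o=get_obs();r=R.from_quat(o['tool_rot'])
for v in (207,332): 
    for dz in (-.002,.003): print(v,dz,r.inv().apply(ray(m,282,v,o['tcp_pos'][2]+dz)-o['tcp_pos']).round(4))
for u,v in((0,0),): pass
print(camera_model('side')['xyz'])
E
```

```text
207 -0.002 [0.0298 0.0003 0.002 ]
207 0.003 [ 0.0313  0.0003 -0.003 ]
332 -0.002 [-0.038   0.0003  0.002 ]
332 0.003 [-0.034   0.0003 -0.003 ]
[0.28791625 1.54313421 0.70974794]
```

```bash
python3 -m jog '[{"x":-13,"y":-32,"z":0,"turn":0},{"x":-13,"y":-32,"z":0,"turn":0},{"x":-13,"y":-32,"z":0,"turn":0},{"x":-13,"y":-32,"z":0,"turn":0},{"x":-13,"y":-32,"z":0,"turn":0},{"x":-13,"y":-32,"z":0,"turn":0},{"x":0,"y":0,"z":0,"turn":0},{"x":0,"y":0,"z":0,"turn":0}]'
python3 - <<'E'
from h import *
delta(.54,.073,.1); im,m=shot('wrist','w5.png'); print(pix(m,[.54,.073,.018]))
E
```

```text
t: 3.98
tcp_pos: [0.5319, 0.1314, 0.1044]
tool_rot: [0.146, 0.989, -0.002, -0.002]
force: [-0.0, 0.3, -1.4]
width: 0.728
finger_force: 65.8
tcp [0.5319 0.1314 0.1044] toolx [-0.957  0.289  0.003] tool y dir deg 73.2 tilt [-0.0038 -0.0027 -1.    ] shift mm [-24.7 -53.5   4.5] w 0.728 F [-0.   0.3 -1.4] t 3.98
[213.49819609 244.89111134]
```

View pics/w5.png

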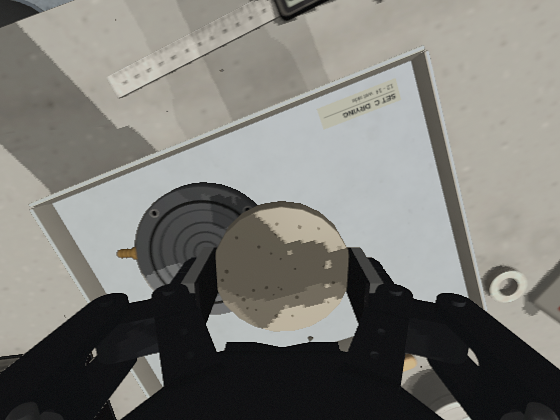

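Base partially hidden: left edge u≈134, top v≈182, groove centre near (204,250). I'll fit its circle (r = 56 mm) numerically.

```bash
python3 - <<'E'
from h import *
from scipy.optimize import least_squares
m=camera_model('wrist'); g=cv2.cvtColor(cv2.imread('pics/w5.png'),cv2.COLOR_BGR2GRAY).astype(float)
c=np.array([203.,250.]);P=[]
for a in list(range(130,172,3))+list(range(186,282,3)):
    d=np.array([np.cos(np.radians(a)),np.sin(np.radians(a))]); ts=np.arange(54,85,.5)
    q=[g[int(round((c+d*t)[1])),int(round((c+d*t)[0]))] for t in ts]
    k=np.argmax(np.diff(cv2.GaussianBlur(np.array(q)[:,None],(1,5),0)[:,0])); P.append(ray(m,*(c+d*ts[k]),.018)[:2])
P=np.array(P)
f=least_squares(lambda v:np.hypot(*(P-v[:2]).T)-.056,[.54,.073],loss='soft_l1',f_scale=.001); print(f.x,np.abs(f.fun).mean(),(f.fun*1000).round(1))
f2=least_squares(lambda v:np.hypot(*(P-v[:2]).T)-v[2],[.54,.073,.056],loss='soft_l1',f_scale=.001); print(f2.x)
delta(*f.x,.1)
E
```

```text
[0.54517277 0.06854061] 0.0008470354840796107 [-7.6 -5.8 -4.6  4.4  0.5  0.3  0.5  0.2  0.4  0.1  0.6  0.3  1.2  0.5
  0.5 -0.1  0.5 -0.1 -0.2  0.1  0.4 -0.1 -0.1 -0.5 -0.4 -0.4 -0.3 -0.6
 -0.1 -0.8 -0.3 -0.1 -0.7 -0.6 -0.4  0.1 -0.2 -0.1  0.1  0.5  0.3  0.7
  1.2  0.5  0.5  0.9]
[0.54573615 0.0690549  0.05662692]
tcp [0.5318 0.1344 0.1046] toolx [-0.958  0.285  0.003] tool y dir deg 73.4 tilt [-0.0034 -0.0011 -1.    ] shift mm [-31.6 -59.3   4.6] w 0.727 F [ 0.1  1.  -1.7] t 4.03
```

```bash
cat >> h.py <<'E'
from scipy.optimize import least_squares
def fitc(im,m,c0,z,r,angs,lo=.75,hi=1.3,sign=1):
    "circle of radius r at height z, world start c0; dark->bright outward if sign=1; angs in image degrees"
    g=cv2.cvtColor(im,cv2.COLOR_RGB2GRAY).astype(np.float32); c0=np.array(c0,float); P=[]
    for a in np.radians(angs):
        ts=np.arange(lo*r,hi*r,.0003); uv=np.array([pix(m,[c0[0]+t*np.cos(a),c0[1]+t*np.sin(a),z]) for t in ts],np.float32)
        q=cv2.remap(g,uv[:,0],uv[:,1],cv2.INTER_LINEAR).ravel(); q=np.convolve(q,np.ones(5)/5,'valid'); dq=q[4:]-q[:-4]
        dq=dq*sign if sign else abs(dq)
        k=np.argmax(dq)+4; P.append(c0+ts[k]*np.array([np.cos(a),np.sin(a)]))
    P=np.array(P)
    f=least_squares(lambda v:np.hypot(*(P-v[:2]).T)-r,c0,loss='soft_l1',f_scale=.0007)
    print('fit',f.x.round(4),'inl',(abs(f.fun)<.0012).mean().round(2),'of',len(P),'med',np.median(abs(f.fun)).round(5)); return f.x
E
python3 - <<'E'
from h import *
o=get_obs();print(o['tcp_pos'],o['joint_velocities'].round(3))
im,m=shot('wrist','w6.png')
# world angles of the visible side: away from tcp
for s in (180,):
  c=fitc(im,m,[.545,.068],.018,.056,range(150,300,4))
  c=fitc(im,m,c,.018,.056,range(150,300,4),.9,1.12)
delta(*c,.1)
im,m=shot('scene','x.png'); fitc(im,m,[.545,.067],.018,.056,range(0,360,5))
im,m=shot('side','x.png'); fitc(im,m,[.545,.067],.018,.056,range(0,360,5))
E
```

```text
[0.53181309 0.1343696  0.10461376] [-0.033  0.002 -0.043 -0.022 -0.006 -0.     0.002]
fit [0.5447 0.0652] inl 0.82 of 38 med 0.00048
fit [0.5449 0.0649] inl 0.84 of 38 med 0.00037
tcp [0.5319 0.1362 0.1049] toolx [-0.959  0.283  0.003] tool y dir deg 73.6 tilt [-2.8e-03 -2.0e-04 -1.0e+00] shift mm [-32.6 -64.7   4.9] w 0.726 F [-0.3  0.6 -0.5] t 4.08
fit [0.5422 0.0608] inl 0.4 of 72 med 0.00153
fit [0.5426 0.076 ] inl 0.22 of 72 med 0.00294
```

```bash
python3 -m jog '[{"x":-10,"y":-22,"z":0,"turn":0},{"x":-10,"y":-22,"z":10,"turn":0},{"x":-10,"y":-22,"z":20,"turn":0},{"x":0,"y":0,"z":20,"turn":0},{"x":0,"y":0,"z":5,"turn":0},{"x":0,"y":0,"z":0,"turn":0},{"x":0,"y":0,"z":0,"turn":0},{"x":0,"y":0,"z":0,"turn":0}]'
python3 - <<'E'
from h import *
delta(.5434,.0655,.024); im,m=shot('wrist','w7.png')
fitc(im,m,[.545,.065],.018,.056,list(range(0,360,4)),.9,1.12)
o=get_obs();print(o['tcp_pos'],o['joint_velocities'].round(3))
E
```

```text
t: 4.85
tcp_pos: [0.5442, 0.0663, 0.0522]
tool_rot: [0.141, 0.99, 0.001, 0.001]
force: [0.9, 0.1, -0.6]
width: 0.726
finger_force: 65.8
tcp [0.5442 0.0663 0.0522] toolx [-0.96   0.28  -0.001] tool y dir deg 73.8 tilt [ 0.0018  0.0013 -1.    ] shift mm [ 0.6 -1.  28.2] w 0.726 F [ 0.9  0.1 -0.6] t 4.85
fit [0.5458 0.0632] inl 0.62 of 90 med 0.00087
[0.54432536 0.06601467 0.05241217] [ 0.002 -0.005  0.009  0.002  0.001 -0.001 -0.   ]
```

View pics/w7.png

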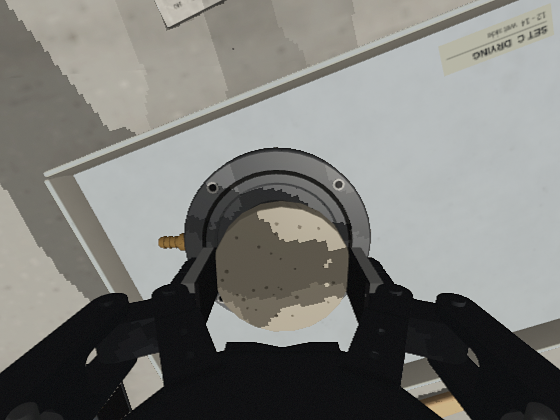

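Base rim spans u 185–370 (centre ≈277.5), stone at u 282: so about 2–3 mm more towards −y is needed.

```bash
python3 - <<'E'
from h import *
im,m=shot('wrist','w8.png')
c=fitc(im,m,[.545,.0635],.018,.056,list(range(84,246,3)),.92,1.1)
c=fitc(im,m,c,.018,.056,list(range(84,246,3)),.94,1.07)
delta(c[0]-.0016,c[1]+.0005,.024)
E
```

```text
fit [0.5455 0.0632] inl 1.0 of 54 med 0.00049
fit [0.5455 0.0633] inl 1.0 of 54 med 0.00036
tcp [0.5443 0.0656 0.0525] toolx [-0.96   0.281 -0.002] tool y dir deg 73.7 tilt [ 0.0023  0.0011 -1.    ] shift mm [-0.1 -2.  28.5] w 0.723 F [-0.  -0.2  0.6] t 4.95
```

```bash
python3 -m jog '[{"x":0,"y":-2,"z":10,"turn":0},{"x":0,"y":0,"z":12,"turn":0},{"x":0,"y":0,"z":3,"turn":0},{"x":0,"y":0,"z":0,"turn":0},{"x":0,"y":0,"z":0,"turn":0}]'
python3 -m jog '[{"x":0,"y":0,"z":1,"turn":0},{"x":0,"y":0,"z":1,"turn":0},{"x":0,"y":0,"z":0,"turn":0}]'
python3 -m jog '[{"x":0,"y":0,"z":1,"turn":0},{"x":0,"y":0,"z":1,"turn":0},{"x":0,"y":0,"z":0,"turn":0}]'
python3 -c "
from h import *
delta(.5439,.0638,.024)"
```

```text
t: 5.37
tcp_pos: [0.5421, 0.0618, 0.0255]
tool_rot: [0.143, 0.99, -0.0, -0.001]
force: [0.2, -0.7, -0.6]
width: 0.722
finger_force: 65.8
t: 5.62
tcp_pos: [0.5427, 0.062, 0.0242]
tool_rot: [0.143, 0.99, -0.0, -0.0]
force: [0.1, -0.4, -0.2]
width: 0.726
finger_force: 65.8
t: 5.87
tcp_pos: [0.5429, 0.062, 0.0239]
tool_rot: [0.143, 0.99, 0.0, -0.0]
force: [-3.4, -0.4, 9.4]
width: 0.726
finger_force: 67.1
tcp [0.5429 0.062  0.0239] toolx [-0.959  0.283  0.001] tool y dir deg 73.6 tilt [-6.e-04  8.e-04 -1.e+00] shift mm [-0.5  2.  -0.1] w 0.726 F [-3.4 -0.4  9.4] t 5.87
```

```bash
python3 -m jog '[{"x":0,"y":0,"z":-1,"turn":0},{"x":0,"y":0,"z":0,"turn":0},{"x":0,"y":0,"z":0,"turn":0},{"x":0,"y":0,"z":0,"turn":0}]' 30
python3 -m jog '[{"x":0,"y":0,"z":-20,"turn":0},{"x":0,"y":0,"z":-40,"turn":0},{"x":0,"y":0,"z":-40,"turn":0},{"x":0,"y":0,"z":-20,"turn":0},{"x":0,"y":0,"z":0,"turn":0},{"x":0,"y":0,"z":0,"turn":0},{"x":0,"y":0,"z":0,"turn":0}]'
python3 - <<'E'
from h import *
im,m=shot('wrist','w9.png')
A=list(range(70,260,3))
c=fitc(im,m,[.5455,.0633],.018,.056,A,.92,1.1)
for d in range(2): s=fitc(im,m,c,.027,.033,range(0,360,4),.85,1.15,-1)
delta(.457,-.118,.15)
E
```

```text
t: 6.2
tcp_pos: [0.5427, 0.0621, 0.0232]
tool_rot: [0.143, 0.99, -0.0, 0.0]
force: [0.2, 0.1, 0.0]
width: 0.889
finger_force: 0.0
t: 6.78
tcp_pos: [0.5417, 0.062, 0.1423]
tool_rot: [0.143, 0.99, -0.0, -0.001]
force: [0.2, 0.3, -0.2]
width: 0.882
finger_force: 0.0
fit [0.5455 0.063 ] inl 1.0 of 64 med 0.00032
fit [0.5441 0.0616] inl 0.99 of 90 med 0.00062
fit [0.5441 0.0616] inl 0.99 of 90 med 0.00062
tcp [0.5412 0.0619 0.1416] toolx [-0.959  0.283  0.003] tool y dir deg 73.6 tilt [-3.4e-03 -7.0e-04 -1.0e+00] shift mm [  29.9 -196.4   -8. ] w 0.881 F [ 0.2  0.2 -0.5] t 6.83
```

View pics/w9.png

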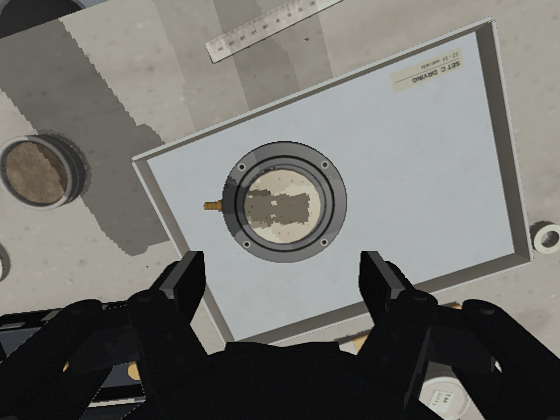

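The stone sits inside the o-ring, centre ≈(283,206); the ring is at about (41,171).

```bash
python3 - <<'E'
from h import *
m=camera_model('wrist'); p=ray(m,41,171,.024); print(p); delta(p[0],p[1],.12)
E
```

```text
[ 0.45700028 -0.122874    0.024     ]
tcp [0.5412 0.0619 0.1416] toolx [-0.959  0.283  0.003] tool y dir deg 73.6 tilt [-3.4e-03 -7.0e-04 -1.0e+00] shift mm [  28.4 -201.    22. ] w 0.881 F [ 0.2  0.2 -0.5] t 6.83
```

```bash
python3 -m jog '[{"x":5,"y":-34,"z":0,"turn":0},{"x":5,"y":-34,"z":0,"turn":0},{"x":5,"y":-34,"z":0,"turn":0},{"x":5,"y":-34,"z":0,"turn":0},{"x":5,"y":-34,"z":0,"turn":0},{"x":3,"y":-31,"z":0,"turn":0},{"x":0,"y":0,"z":20,"turn":0},{"x":0,"y":0,"z":20,"turn":0}]' 0
python3 -m jog '[{"x":0,"y":0,"z":0,"turn":0},{"x":0,"y":0,"z":0,"turn":0},{"x":0,"y":0,"z":0,"turn":0},{"x":0,"y":0,"z":0,"turn":0}]'
python3 - <<'E'
from h import *
im,m=shot('wrist','w10.png')
for sg in (0,1,-1):
  c=fitc(im,m,[.457,-.123],.024,.032,range(0,360,4),.8,1.25,sg)
  b=fitc(im,m,[.457,-.123],.024,.0275,range(0,360,4),.8,1.1,1)
delta(*b,.02)
print(pix(m,[*b,.024]))
E
```

```text
t: 7.5
tcp_pos: [0.4577, -0.1256, 0.1024]
tool_rot: [0.146, 0.989, -0.0, 0.0]
force: [0.2, -0.4, -1.0]
width: 0.998
finger_force: 0.0
t: 7.83
tcp_pos: [0.4597, -0.1225, 0.1037]
tool_rot: [0.142, 0.99, -0.0, 0.0]
force: [0.5, -0.3, -0.2]
width: 1.003
finger_force: 0.0
fit [ 0.457  -0.1272] inl 0.42 of 90 med 0.00142
fit [ 0.4569 -0.1226] inl 0.38 of 90 med 0.00159
fit [ 0.4565 -0.1271] inl 0.42 of 90 med 0.00155
fit [ 0.4569 -0.1226] inl 0.38 of 90 med 0.00159
fit [ 0.4551 -0.125 ] inl 0.28 of 90 med 0.00225
fit [ 0.4569 -0.1226] inl 0.38 of 90 med 0.00159
tcp [ 0.4599 -0.1225  0.104 ] toolx [-0.959  0.282 -0.001] tool y dir deg 73.6 tilt [ 1.4e-03 -1.0e-04 -1.0e+00] shift mm [ 3. -1. 84.] w 0.997 F [-0.6 -0.5  0.6] t 7.88
[280.29687792 213.61151816]
```

View pics/w10.png

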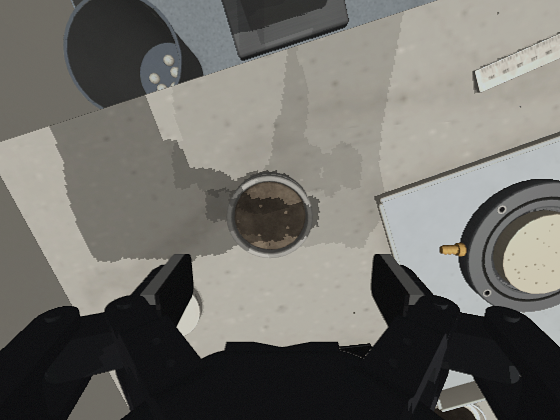

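Ring: outer u 229–312 (centre 270.5), top face v≈176–257 (centre ≈216).

```bash
python3 - <<'E'
from h import *
m=camera_model('wrist'); p=ray(m,270.5,216,.024); print(p,[ray(m,229,216,.024)[:2]-ray(m,312,216,.024)[:2],ray(m,270,176,.024)[:2]-ray(m,270,257,.024)[:2]]); delta(p[0],p[1],.014)
im=cv2.cvtColor(cv2.imread('pics/w10.png'),cv2.COLOR_BGR2RGB)
fitc(im,m,p[:2],.024,.032,range(0,360,4),.88,1.1,0)
fitc(im,m,p[:2],.024,.0275,range(0,360,4),.88,1.1,1)
fitc(im,m,p[:2],.024,.0275,range(0,360,4),.88,1.1,0)
E
```

```text
[ 0.45694347 -0.13009283  0.024     ] [array([-0.01723756, -0.05872765]), array([-0.06006102,  0.01832254])]
tcp [ 0.4599 -0.1225  0.104 ] toolx [-0.959  0.282 -0.001] tool y dir deg 73.6 tilt [ 1.4e-03 -1.0e-04 -1.0e+00] shift mm [ 0.8 -8.2 90. ] w 0.997 F [-0.6 -0.5  0.6] t 7.88
fit [ 0.4563 -0.1294] inl 0.29 of 90 med 0.002
fit [ 0.4579 -0.131 ] inl 0.97 of 90 med 0.00042
fit [ 0.4578 -0.1309] inl 0.92 of 90 med 0.00046
```

```bash
python3 -m jog '[{"x":0,"y":-9,"z":20,"turn":0},{"x":0,"y":0,"z":30,"turn":0},{"x":0,"y":0,"z":30,"turn":0},{"x":0,"y":0,"z":10,"turn":0},{"x":0,"y":0,"z":0,"turn":0},{"x":0,"y":0,"z":0,"turn":0},{"x":0,"y":0,"z":0,"turn":0}]'
python3 -m jog '[{"x":0,"y":0,"z":0,"turn":0},{"x":0,"y":0,"z":0,"turn":0},{"x":0,"y":0,"z":0,"turn":0},{"x":0,"y":0,"z":0,"turn":0},{"x":0,"y":0,"z":0,"turn":0}]' 255
python3 -m jog '[{"x":0,"y":0,"z":0,"turn":0}]'
```

```text
t: 8.47
tcp_pos: [0.4581, -0.1317, 0.0148]
tool_rot: [0.143, 0.99, 0.0, 0.002]
force: [-0.2, -0.1, 0.6]
width: 0.998
finger_force: 0.0
t: 8.88
tcp_pos: [0.4581, -0.1316, 0.0154]
tool_rot: [0.143, 0.99, 0.0, 0.001]
force: [-2.0, 1.0, 9.8]
width: 0.717
finger_force: 63.8
t: 8.97
tcp_pos: [0.458, -0.1316, 0.0154]
tool_rot: [0.143, 0.99, 0.0, 0.001]
force: [-1.7, 1.0, 10.4]
width: 0.716
finger_force: 63.8
```

```bash
python3 -m jog '[{"x":0,"y":0,"z":-15,"turn":0},{"x":0,"y":0,"z":-35,"turn":0},{"x":-4,"y":20,"z":-10,"turn":0},{"x":-4,"y":30,"z":0,"turn":0},{"x":-4,"y":30,"z":0,"turn":0},{"x":-4,"y":30,"z":0,"turn":0},{"x":-4,"y":30,"z":0,"turn":0},{"x":-4,"y":30,"z":0,"turn":0}]'
python3 -m jog '[{"x":-4,"y":30,"z":0,"turn":0},{"x":0,"y":10,"z":0,"turn":0},{"x":0,"y":0,"z":0,"turn":0},{"x":0,"y":0,"z":0,"turn":0},{"x":0,"y":0,"z":0,"turn":0},{"x":0,"y":0,"z":0,"turn":0},{"x":0,"y":0,"z":0,"turn":0},{"x":0,"y":0,"z":0,"turn":0}]'
python3 - <<'E'
from h import *
o=get_obs();r=R.from_quat(o['tool_rot']); im,m=shot('wrist','w11.png'); p=o['tcp_pos']
delta(.5441,.0616,.043)
fitc(im,m,[.5455,.063],.018,.056,list(range(84,246,3)),.92,1.1)
z=p[2]-.0154+.024
for s in (1,0):
  c=fitc(im,m,p[:2],z,.0275,list(range(0,360,4)),.85,1.12,s); print('ring rel tcp, tool mm',r.inv().apply([*(c-p[:2]),0])*1000)
E
```

```text
t: 9.63
tcp_pos: [0.5277, 0.0262, 0.0737]
tool_rot: [0.143, 0.99, 0.0, 0.0]
force: [0.8, 0.2, -1.9]
width: 0.714
finger_force: 67.3
t: 10.3
tcp_pos: [0.5423, 0.0604, 0.0733]
tool_rot: [0.144, 0.99, -0.0, -0.0]
force: [0.0, 0.6, -1.3]
width: 0.717
finger_force: 67.4
tcp [0.5424 0.0608 0.0733] toolx [-0.959  0.285  0.   ] tool y dir deg 73.5 tilt [-3.e-04 -3.e-04 -1.e+00] shift mm [-1.4  1.2 30.3] w 0.715 F [ 0.3  0.3 -2.5] t 10.35
fit [0.5455 0.0631] inl 1.0 of 54 med 0.00043
fit [0.5422 0.0609] inl 0.89 of 90 med 0.00066
ring rel tcp, tool mm [ 2.02130567e-01  4.16043661e-01 -1.80438631e-04]
fit [0.5422 0.0608] inl 0.87 of 90 med 0.00066
ring rel tcp, tool mm [ 2.00274935e-01  4.04893525e-01 -1.74739944e-04]
```

```bash
python3 -m jog '[{"x":-1.8,"y":1.4,"z":8,"turn":0},{"x":0,"y":0,"z":12,"turn":0},{"x":0,"y":0,"z":7,"turn":0},{"x":0,"y":0,"z":0,"turn":0},{"x":0,"y":0,"z":0,"turn":0},{"x":0,"y":0,"z":0,"turn":0}]'
python3 -m jog '[{"x":0,"y":0,"z":1,"turn":0},{"x":0,"y":0,"z":1,"turn":0},{"x":0,"y":0,"z":0,"turn":0}]'
python3 -m jog '[{"x":0,"y":0,"z":1,"turn":0},{"x":0,"y":0,"z":1,"turn":0},{"x":0,"y":0,"z":0,"turn":0}]'
```

```text
t: 10.85
tcp_pos: [0.5446, 0.0628, 0.0458]
tool_rot: [0.143, 0.99, -0.0, -0.0]
force: [-0.4, -0.1, -2.5]
width: 0.715
finger_force: 67.3
t: 11.1
tcp_pos: [0.545, 0.0629, 0.0444]
tool_rot: [0.143, 0.99, 0.0, 0.0]
force: [0.2, 0.7, -3.2]
width: 0.715
finger_force: 67.3
t: 11.35
tcp_pos: [0.545, 0.0629, 0.0425]
tool_rot: [0.143, 0.99, 0.0, 0.0]
force: [-0.8, -0.1, -1.0]
width: 0.717
finger_force: 67.5
```

```bash
python3 -m jog '[{"x":0.4,"y":-1.2,"z":-1,"turn":0},{"x":0,"y":0,"z":0,"turn":0},{"x":0,"y":0,"z":1,"turn":0},{"x":0,"y":0,"z":0,"turn":0},{"x":0,"y":0,"z":1,"turn":0},{"x":0,"y":0,"z":0,"turn":0},{"x":0,"y":0,"z":0,"turn":0}]'
```

```text
t: 11.93
tcp_pos: [0.5442, 0.0617, 0.0425]
tool_rot: [0.143, 0.99, 0.0, -0.0]
force: [-3.4, -0.3, 8.3]
width: 0.714
finger_force: 68.4
```

Down on the stone, at the right height. Release, rise and check.

```bash
python3 -m jog '[{"x":0,"y":0,"z":-1,"turn":0},{"x":0,"y":0,"z":0,"turn":0},{"x":0,"y":0,"z":0,"turn":0},{"x":0,"y":0,"z":0,"turn":0}]' 20
python3 -m jog '[{"x":0,"y":0,"z":-20,"turn":0},{"x":0,"y":0,"z":-40,"turn":0},{"x":0,"y":0,"z":-40,"turn":0},{"x":0,"y":0,"z":0,"turn":0},{"x":0,"y":0,"z":0,"turn":0},{"x":0,"y":0,"z":0,"turn":0},{"x":0,"y":0,"z":0,"turn":0}]' 0
python3 - <<'E'
from h import *
im,m=shot('wrist','w12.png')
for s in (1,0): c=fitc(im,m,[.5443,.0617],.051,.0275,list(range(0,360,4)),.85,1.12,s)
s=fitc(im,m,[.5441,.0616],.027,.033,range(84,246,3),.9,1.15,-1)
fitc(im,m,[.5455,.063],.018,.056,list(range(84,246,3)),.92,1.1)
delta(.3985,.3485,.14)
E
```

```text
t: 12.27
tcp_pos: [0.5443, 0.062, 0.0422]
tool_rot: [0.143, 0.99, 0.0, 0.0]
force: [-0.3, -0.5, 0.2]
width: 0.921
finger_force: 0.0
t: 12.85
tcp_pos: [0.5428, 0.0618, 0.1408]
tool_rot: [0.143, 0.99, -0.001, -0.001]
force: [-0.8, 0.0, -0.9]
width: 0.997
finger_force: 0.0
fit [0.5444 0.0619] inl 0.96 of 90 med 0.00078
fit [0.5444 0.0619] inl 0.93 of 90 med 0.00077
fit [0.5443 0.0634] inl 0.54 of 54 med 0.00113
fit [0.5456 0.0631] inl 1.0 of 54 med 0.0003
tcp [0.5426 0.0617 0.1405] toolx [-0.959  0.283  0.003] tool y dir deg 73.6 tilt [-3.6e-03 -9.0e-04 -1.0e+00] shift mm [219.2 234.4   0.7] w 0.998 F [ 0.1  0.7 -0.2] t 12.9
```

```bash
python3 -m jog '[{"x":27.4,"y":29.3,"z":0,"turn":0},{"x":27.4,"y":29.3,"z":0,"turn":0},{"x":27.4,"y":29.3,"z":0,"turn":0},{"x":27.4,"y":29.3,"z":0,"turn":0},{"x":27.4,"y":29.3,"z":0,"turn":0},{"x":27.4,"y":29.3,"z":0,"turn":0},{"x":27.4,"y":29.3,"z":0,"turn":0},{"x":27.4,"y":29.3,"z":0,"turn":0}]' 45
python3 -m jog '[{"x":0,"y":0,"z":25,"turn":0},{"x":0,"y":0,"z":25,"turn":0},{"x":0,"y":0,"z":0,"turn":0},{"x":0,"y":0,"z":0,"turn":0},{"x":0,"y":0,"z":0,"turn":0},{"x":0,"y":0,"z":0,"turn":0},{"x":0,"y":0,"z":0,"turn":0}]'
python3 - <<'E'
from h import *
im,m=shot('wrist','w13.png')
for s in (-1,0,1):
  c=fitc(im,m,[.3985,.3485],.012,.0245,list(range(0,360,4)),.7,1.35,s)
  c=fitc(im,m,c,.012,.0245,list(range(0,360,4)),.85,1.15,s)
  delta(*c,.0135)
  cv2.circle(im,tuple(int(v) for v in pix(m,[*c,.012]).round()),2,(255,0,0),-1)
cv2.imwrite('pics/w13.png',im[...,::-1])
E
```

```text
t: 13.57
tcp_pos: [0.3981, 0.3493, 0.1407]
tool_rot: [0.143, 0.99, -0.001, -0.001]
force: [0.8, 0.5, -0.2]
width: 0.825
finger_force: 0.0
t: 14.15
tcp_pos: [0.4015, 0.3488, 0.0936]
tool_rot: [0.144, 0.99, 0.001, 0.001]
force: [0.2, -0.4, 0.6]
width: 0.825
finger_force: 0.0
fit [0.4001 0.3468] inl 0.74 of 90 med 0.00071
fit [0.4003 0.3469] inl 0.89 of 90 med 0.00069
tcp [0.4014 0.3489 0.0936] toolx [-0.959  0.284 -0.001] tool y dir deg 73.5 tilt [ 0.0018  0.0019 -1.    ] shift mm [ 0.6 -2.4 80.1] w 0.822 F [ 0.2 -0.2 -0.1] t 14.2
fit [0.4001 0.3478] inl 0.49 of 90 med 0.00125
fit [0.4001 0.3475] inl 0.7 of 90 med 0.00085
tcp [0.4014 0.3489 0.0936] toolx [-0.959  0.284 -0.001] tool y dir deg 73.5 tilt [ 0.0018  0.0019 -1.    ] shift mm [ 0.9 -1.8 80.1] w 0.822 F [ 0.2 -0.2 -0.1] t 14.2
fit [0.3982 0.3476] inl 0.44 of 90 med 0.00165
fit [0.3976 0.3469] inl 0.62 of 90 med 0.00086
tcp [0.4014 0.3489 0.0936] toolx [-0.959  0.284 -0.001] tool y dir deg 73.5 tilt [ 0.0018  0.0019 -1.    ] shift mm [ 3.1 -3.1 80.1] w 0.822 F [ 0.2 -0.2 -0.1] t 14.2
```

View pics/w13.png

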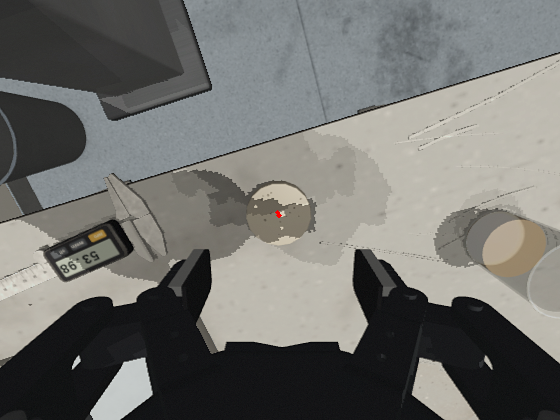

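Stone centred at (280,213), the fit (first one) lies on it; the callipers' jaw at (165,258) is ~85 mm away, clear of the fingers.

```bash
python3 -m jog '[{"x":0.8,"y":-2.2,"z":20,"turn":0},{"x":0,"y":0,"z":30,"turn":0},{"x":0,"y":0,"z":22,"turn":0},{"x":0,"y":0,"z":8,"turn":0},{"x":0,"y":0,"z":0,"turn":0},{"x":0,"y":0,"z":0,"turn":0},{"x":0,"y":0,"z":0,"turn":0}]'
python3 -m jog '[{"x":0,"y":0,"z":0,"turn":0},{"x":0,"y":0,"z":0,"turn":0},{"x":0,"y":0,"z":0,"turn":0},{"x":0,"y":0,"z":0,"turn":0},{"x":0,"y":0,"z":0,"turn":0},{"x":0,"y":0,"z":0,"turn":0}]' 255
```

```text
t: 14.78
tcp_pos: [0.4001, 0.3478, 0.0138]
tool_rot: [0.143, 0.99, 0.001, 0.001]
force: [-0.2, 0.2, 0.6]
width: 0.822
finger_force: 0.0
t: 15.28
tcp_pos: [0.3998, 0.3478, 0.0144]
tool_rot: [0.143, 0.99, 0.001, 0.001]
force: [-0.1, -1.1, 6.9]
width: 0.523
finger_force: 60.0
```

```bash
python3 -m jog '[{"x":0,"y":0,"z":-15,"turn":0},{"x":0,"y":0,"z":-35,"turn":0},{"x":0,"y":0,"z":-35,"turn":0},{"x":-14,"y":-14,"z":-10,"turn":0},{"x":-27,"y":-29,"z":0,"turn":0},{"x":-27,"y":-29,"z":0,"turn":0},{"x":-27,"y":-29,"z":0,"turn":0},{"x":-27,"y":-29,"z":0,"turn":0}]'
python3 -m jog '[{"x":-27,"y":-29,"z":0,"turn":0},{"x":-27,"y":-29,"z":0,"turn":0},{"x":-27,"y":-29,"z":0,"turn":0},{"x":-17,"y":-16,"z":0,"turn":0},{"x":0,"y":0,"z":0,"turn":0},{"x":0,"y":0,"z":0,"turn":0},{"x":0,"y":0,"z":0,"turn":0},{"x":0,"y":0,"z":0,"turn":0}]'
python3 -m jog '[{"x":0,"y":0,"z":0,"turn":0},{"x":0,"y":0,"z":0,"turn":0},{"x":0,"y":0,"z":0,"turn":0}]'
python3 - <<'E'
from h import *
o=get_obs();r=R.from_quat(o['tool_rot']); im,m=shot('wrist','w14.png'); p=o['tcp_pos']
delta(.5444,.0619,.0614)
z=p[2]-.0144+.012
for s in (-1,0):
  c=fitc(im,m,p[:2],z,.0245,list(range(84,246,3)),.85,1.15,s); print('stone rel tcp, tool mm',r.inv().apply([*(c-p[:2]),0])*1000)
fitc(im,m,[.5455,.063],.018,.056,list(range(84,246,3)),.92,1.1)
E
```

```text
t: 15.95
tcp_pos: [0.4798, 0.1864, 0.1084]
tool_rot: [0.142, 0.99, 0.001, 0.001]
force: [1.3, 0.4, -0.6]
width: 0.527
finger_force: 61.3
t: 16.62
tcp_pos: [0.5432, 0.0631, 0.1073]
tool_rot: [0.141, 0.99, 0.001, -0.0]
force: [0.3, 0.3, -0.0]
width: 0.52
finger_force: 61.3
t: 16.87
tcp_pos: [0.5435, 0.0623, 0.1072]
tool_rot: [0.142, 0.99, 0.0, -0.0]
force: [0.4, -0.9, -0.3]
width: 0.526
finger_force: 61.3
tcp [0.5436 0.062  0.1072] toolx [-0.96   0.281  0.   ] tool y dir deg 73.7 tilt [-2.e-04  3.e-04 -1.e+00] shift mm [-0.8  0.1 45.8] w 0.522 F [-0.1 -0.3  0. ] t 16.92
fit [0.5438 0.062 ] inl 0.69 of 54 med 0.00035
stone rel tcp, tool mm [-3.90108663e-01 -1.89009958e-01 -1.90556272e-04]
fit [0.5437 0.0619] inl 0.65 of 54 med 0.00062
stone rel tcp, tool mm [-2.67514837e-01 -3.53099863e-01 -1.93670911e-04]
fit [0.5457 0.0631] inl 1.0 of 54 med 0.00038
```

```bash
python3 -m jog '[{"x":-0.4,"y":0.2,"z":12,"turn":0},{"x":0,"y":0,"z":16,"turn":0},{"x":0,"y":0,"z":8,"turn":0},{"x":0,"y":0,"z":2,"turn":0},{"x":0,"y":0,"z":0,"turn":0},{"x":0,"y":0,"z":0,"turn":0},{"x":0,"y":0,"z":0,"turn":0},{"x":0,"y":0,"z":0,"turn":0}]'
python3 - <<'E'
from h import *
delta(.5443,.0619,.0614)
E
```

```text
t: 17.58
tcp_pos: [0.545, 0.0612, 0.07]
tool_rot: [0.143, 0.99, 0.0, 0.001]
force: [0.2, 0.5, -0.5]
width: 0.522
finger_force: 61.3
tcp [0.545  0.0612 0.07  ] toolx [-0.959  0.283 -0.001] tool y dir deg 73.6 tilt [ 1.5e-03  3.0e-04 -1.0e+00] shift mm [0.9 0.5 8.6] w 0.522 F [ 0.2  0.5 -0.5] t 17.58
```

```bash
python3 -m jog '[{"x":0.9,"y":0.5,"z":3,"turn":0},{"x":0,"y":0,"z":2,"turn":0},{"x":0,"y":0,"z":1,"turn":0},{"x":0,"y":0,"z":0,"turn":0},{"x":0,"y":0,"z":0,"turn":0}]'
python3 -m jog '[{"x":0,"y":0,"z":1,"turn":0},{"x":0,"y":0,"z":1,"turn":0},{"x":0,"y":0,"z":0,"turn":0}]'
python3 -m jog '[{"x":0,"y":0,"z":0.8,"turn":0},{"x":0,"y":0,"z":0.8,"turn":0},{"x":0,"y":0,"z":0,"turn":0}]'
```

```text
t: 18.0
tcp_pos: [0.5435, 0.0619, 0.0632]
tool_rot: [0.143, 0.99, -0.0, -0.0]
force: [-0.6, 0.4, -0.3]
width: 0.526
finger_force: 61.3
t: 18.25
tcp_pos: [0.5438, 0.0619, 0.0614]
tool_rot: [0.143, 0.99, 0.0, 0.0]
force: [-0.2, -0.4, 1.1]
width: 0.524
finger_force: 61.6
t: 18.5
tcp_pos: [0.5438, 0.0619, 0.0613]
tool_rot: [0.143, 0.99, 0.0, -0.0]
force: [-4.0, -0.4, 10.9]
width: 0.523
finger_force: 62.7
```

```bash
python3 -m jog '[{"x":0,"y":0,"z":-1.5,"turn":0},{"x":0,"y":0,"z":0,"turn":0},{"x":0,"y":0,"z":0,"turn":0},{"x":0,"y":0,"z":0,"turn":0}]' 60
python3 -m jog '[{"x":0,"y":0,"z":-20,"turn":0},{"x":0,"y":0,"z":-40,"turn":0},{"x":0,"y":0,"z":-25,"turn":0},{"x":0,"y":0,"z":0,"turn":0},{"x":0,"y":0,"z":0,"turn":0},{"x":0,"y":0,"z":0,"turn":0},{"x":0,"y":0,"z":0,"turn":0}]' 0
python3 - <<'E'
from h import *
im,m=shot('wrist','w15.png')
c=fitc(im,m,[.5443,.0619],.051,.0275,list(range(0,360,4)),.9,1.12,0)
for s in (-1,0): fitc(im,m,[.5443,.0619],.059,.0245,list(range(0,360,4)),.85,1.1,s)
fitc(im,m,[.5455,.063],.018,.056,list(range(84,246,3)),.92,1.1)
delta(.514,-.243,.145)
E
```

```text
t: 18.83
tcp_pos: [0.5434, 0.0619, 0.0609]
tool_rot: [0.143, 0.99, -0.0, -0.0]
force: [-0.4, 0.2, 0.4]
width: 0.768
finger_force: 0.0
t: 19.42
tcp_pos: [0.5421, 0.0617, 0.1445]
tool_rot: [0.143, 0.99, -0.001, -0.002]
force: [-0.5, 1.0, -0.5]
width: 0.997
finger_force: 0.0
fit [0.5436 0.0622] inl 0.78 of 90 med 0.00036
fit [0.5439 0.0619] inl 0.98 of 90 med 0.00062
fit [0.5442 0.0617] inl 0.94 of 90 med 0.00058
fit [0.5456 0.0631] inl 1.0 of 54 med 0.00015
tcp [0.542  0.0617 0.1443] toolx [-0.959  0.283  0.003] tool y dir deg 73.6 tilt [-0.0037 -0.001  -1.    ] shift mm [-5.920e+01 -3.002e+02 -3.000e-01] w 1.003 F [ 0.8  0.3 -0.4] t 19.47
```

```bash
python3 -m jog '[{"x":-7.4,"y":-37.5,"z":0,"turn":0},{"x":-7.4,"y":-37.5,"z":0,"turn":0},{"x":-7.4,"y":-37.5,"z":0,"turn":0},{"x":-7.4,"y":-37.5,"z":0,"turn":0},{"x":-7.4,"y":-37.5,"z":0,"turn":0},{"x":-7.4,"y":-37.5,"z":0,"turn":0},{"x":-7.4,"y":-37.5,"z":0,"turn":0},{"x":-7.4,"y":-37.5,"z":0,"turn":0}]'
python3 -m jog '[{"x":0,"y":0,"z":0,"turn":0},{"x":0,"y":0,"z":0,"turn":0},{"x":0,"y":0,"z":0,"turn":0},{"x":0,"y":0,"z":0,"turn":0},{"x":0,"y":0,"z":0,"turn":0},{"x":0,"y":0,"z":0,"turn":0}]'
python3 - <<'E'
from h import *
o=get_obs();im,m=shot('wrist','w16.png'); np.savez('w16.npz',im=im,**m); delta(.514,-.243,.1)
for s in (-1,0):
  c=fitc(im,m,[.514,-.243],.01,.0285,list(range(0,360,4)),.6,1.4,s)
  c=fitc(im,m,c,.01,.0285,list(range(0,360,4)),.85,1.15,s); print(pix(m,[*c,.01]))
E
```

```text
t: 20.13
tcp_pos: [0.5141, -0.2439, 0.1447]
tool_rot: [0.143, 0.99, 0.0, -0.001]
force: [0.8, -0.3, -0.7]
width: 1.001
finger_force: 0.0
t: 20.63
tcp_pos: [0.516, -0.2405, 0.1458]
tool_rot: [0.141, 0.99, 0.0, -0.0]
force: [0.2, 1.3, 0.0]
width: 1.002
finger_force: 0.0
tcp [ 0.516  -0.2409  0.1459] toolx [-0.96  0.28  0.  ] tool y dir deg 73.7 tilt [-3.e-04  7.e-04 -1.e+00] shift mm [ 1.3 -2.6 45.9] w 1.002 F [-0.6  0.6  0.6] t 20.68
fit [ 0.5175 -0.2434] inl 0.97 of 90 med 0.00041
fit [ 0.5175 -0.2434] inl 0.98 of 90 med 0.00038
[278.91337513 200.97139094]
fit [ 0.5155 -0.2452] inl 0.22 of 90 med 0.00277
fit [ 0.5172 -0.2438] inl 0.78 of 90 med 0.00066
[278.41128051 200.8386655 ]
```

View pics/w16.png

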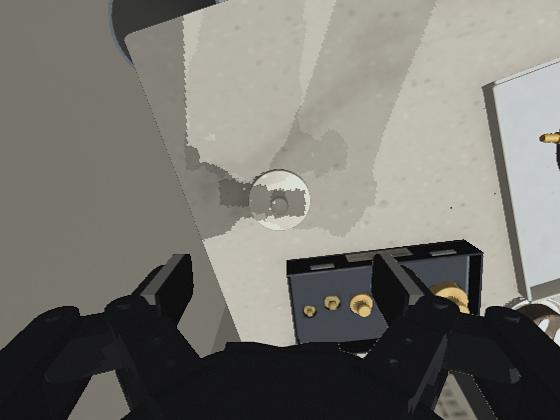

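Plate knob-up at (279,201), fit good; weight box front edge (v≈255) about 55 mm behind it — clear of the fingers.

```bash
python3 -m jog '[{"x":-2,"y":-2,"z":25,"turn":0},{"x":0,"y":0,"z":35,"turn":0},{"x":0,"y":0,"z":35,"turn":0},{"x":0,"y":0,"z":15,"turn":0},{"x":0,"y":0,"z":0,"turn":0},{"x":0,"y":0,"z":0,"turn":0},{"x":0,"y":0,"z":0,"turn":0},{"x":0,"y":0,"z":0,"turn":0}]' 30
python3 - <<'E'
from h import *
im,m=shot('wrist','w17.png'); delta(.5175,-.2434,.0105)
for s in (-1,0): c=fitc(im,m,[.5175,-.2434],.01,.0285,list(range(70,260,4)),.85,1.15,s)
E
```

```text
t: 21.35
tcp_pos: [0.5188, -0.2458, 0.0382]
tool_rot: [0.143, 0.99, -0.0, 0.002]
force: [-0.2, -0.4, 0.9]
width: 0.882
finger_force: 0.0
tcp [ 0.5187 -0.2458  0.0382] toolx [-0.959  0.283 -0.004] tool y dir deg 73.6 tilt [ 0.0039 -0.0012 -1.    ] shift mm [ 1.9  1.9 27.7] w 0.883 F [0.5 0.1 0.7] t 21.4
fit [ 0.5178 -0.2433] inl 0.94 of 48 med 0.00019
fit [ 0.5177 -0.2433] inl 0.9 of 48 med 0.00017
```

```bash
python3 -m jog '[{"x":1.7,"y":2,"z":10,"turn":0},{"x":0,"y":0,"z":12,"turn":0},{"x":0,"y":0,"z":5.5,"turn":0},{"x":0,"y":0,"z":0,"turn":0},{"x":0,"y":0,"z":0,"turn":0},{"x":0,"y":0,"z":0,"turn":0}]'
python3 -m jog '[{"x":0,"y":0,"z":0,"turn":0},{"x":0,"y":0,"z":0,"turn":0},{"x":0,"y":0,"z":0,"turn":0},{"x":0,"y":0,"z":0,"turn":0},{"x":0,"y":0,"z":0,"turn":0},{"x":0,"y":0,"z":0,"turn":0}]' 255
```

```text
t: 21.9
tcp_pos: [0.5156, -0.2429, 0.0084]
tool_rot: [0.143, 0.99, -0.0, -0.0]
force: [0.5, -0.3, -0.1]
width: 0.88
finger_force: 0.0
t: 22.4
tcp_pos: [0.5163, -0.2432, 0.0097]
tool_rot: [0.143, 0.99, -0.0, 0.001]
force: [-2.1, 1.2, 6.0]
width: 0.629
finger_force: 62.2
```

```bash
python3 -m jog '[{"x":0,"y":0,"z":-15,"turn":0},{"x":0,"y":0,"z":-35,"turn":0},{"x":0,"y":0,"z":-35,"turn":0},{"x":0,"y":10,"z":-30,"turn":0},{"x":7,"y":35,"z":0,"turn":0},{"x":7,"y":35,"z":0,"turn":0},{"x":7,"y":35,"z":0,"turn":0},{"x":7,"y":35,"z":0,"turn":0}]'
python3 -m jog '[{"x":7,"y":35,"z":0,"turn":0},{"x":7,"y":35,"z":0,"turn":0},{"x":7,"y":35,"z":0,"turn":0},{"x":7,"y":30,"z":0,"turn":0},{"x":5,"y":15,"z":0,"turn":0},{"x":0,"y":0,"z":0,"turn":0},{"x":0,"y":0,"z":0,"turn":0},{"x":0,"y":0,"z":0,"turn":0}]'
python3 -m jog '[{"x":0,"y":0,"z":0,"turn":0},{"x":0,"y":0,"z":0,"turn":0},{"x":0,"y":0,"z":0,"turn":0},{"x":0,"y":0,"z":0,"turn":0}]'
python3 - <<'E'
from h import *
o=get_obs();r=R.from_quat(o['tool_rot']); im,m=shot('wrist','w18.png'); p=o['tcp_pos']
delta(.5429,.0622,.0687)
z=p[2]-.0097+.01
for s in (-1,0):
  c=fitc(im,m,p[:2]+[.0013,0],z,.0285,list(range(90,240,3)),.85,1.15,s); print('plate rel tcp, tool mm',r.inv().apply([*(c-p[:2]),0])*1000)
fitc(im,m,[.5455,.063],.018,.056,list(range(84,246,3)),.92,1.1)
E
```

```text
t: 23.07
tcp_pos: [0.5304, -0.0893, 0.1232]
tool_rot: [0.143, 0.99, 0.0, -0.0]
force: [1.2, -0.1, -3.3]
width: 0.629
finger_force: 64.7
t: 23.73
tcp_pos: [0.5414, 0.0608, 0.123]
tool_rot: [0.143, 0.99, -0.001, -0.001]
force: [0.1, -0.6, -4.2]
width: 0.629
finger_force: 64.7
t: 24.07
tcp_pos: [0.5422, 0.0612, 0.1237]
tool_rot: [0.144, 0.99, -0.0, 0.0]
force: [0.5, 0.2, -3.6]
width: 0.624
finger_force: 64.7
tcp [0.5422 0.0615 0.1237] toolx [-0.959  0.284 -0.   ] tool y dir deg 73.5 tilt [ 1.e-04 -1.e-04 -1.e+00] shift mm [-0.4  0.9 55. ] w 0.626 F [-0.4 -0.5 -3. ] t 24.12
fit [0.5436 0.0608] inl 0.9 of 50 med 0.00014
plate rel tcp, tool mm [-1.41918460e+00  4.78966473e-02  1.44465104e-04]
fit [0.5433 0.0607] inl 0.76 of 50 med 0.0003
plate rel tcp, tool mm [-1.21496277e+00 -1.41426999e-01  1.60010452e-04]
fit [0.5456 0.0631] inl 1.0 of 54 med 0.00033
```

```bash
python3 -m jog '[{"x":-0.5,"y":0.9,"z":15,"turn":0},{"x":0,"y":0,"z":20,"turn":0},{"x":0,"y":0,"z":12,"turn":0},{"x":0,"y":0,"z":2,"turn":0},{"x":0,"y":0,"z":0,"turn":0},{"x":0,"y":0,"z":0,"turn":0},{"x":0,"y":0,"z":0,"turn":0},{"x":0,"y":0,"z":0,"turn":0}]'
python3 -m jog '[{"x":0,"y":0,"z":0,"turn":0},{"x":0,"y":0,"z":0,"turn":0}]'
python3 -c "
from h import *
delta(.5428,.0622,.0687)"
```

```text
t: 24.78
tcp_pos: [0.5439, 0.0631, 0.0757]
tool_rot: [0.143, 0.99, 0.0, 0.001]
force: [0.3, -0.2, -2.8]
width: 0.626
finger_force: 64.7
t: 24.95
tcp_pos: [0.5434, 0.0631, 0.0753]
tool_rot: [0.143, 0.99, 0.0, 0.001]
force: [0.5, 0.8, -3.9]
width: 0.628
finger_force: 64.7
tcp [0.5434 0.0631 0.0753] toolx [-0.959  0.283 -0.001] tool y dir deg 73.6 tilt [ 1.1e-03  4.0e-04 -1.0e+00] shift mm [ 0.3 -1.1  6.6] w 0.628 F [ 0.5  0.8 -3.9] t 24.95
```

```bash
python3 -m jog '[{"x":0.2,"y":-1.1,"z":3,"turn":0},{"x":0,"y":0,"z":1,"turn":0},{"x":0,"y":0,"z":0,"turn":0},{"x":0,"y":0,"z":0,"turn":0},{"x":0,"y":0,"z":0,"turn":0},{"x":0,"y":0,"z":0,"turn":0}]'
python3 -m jog '[{"x":0,"y":0,"z":1,"turn":0},{"x":0,"y":0,"z":1,"turn":0},{"x":0,"y":0,"z":0,"turn":0},{"x":0,"y":0,"z":0,"turn":0}]'
python3 -m jog '[{"x":0,"y":0,"z":0.8,"turn":0},{"x":0,"y":0,"z":0,"turn":0},{"x":0,"y":0,"z":0,"turn":0}]'
```

```text
t: 25.45
tcp_pos: [0.5424, 0.062, 0.0707]
tool_rot: [0.143, 0.99, -0.0, 0.0]
force: [-0.1, 0.2, -4.2]
width: 0.626
finger_force: 64.7
t: 25.78
tcp_pos: [0.5426, 0.0621, 0.0688]
tool_rot: [0.143, 0.99, 0.0, 0.0]
force: [-0.2, -0.7, -2.1]
width: 0.629
finger_force: 64.9
t: 26.03
tcp_pos: [0.5426, 0.062, 0.0687]
tool_rot: [0.143, 0.99, 0.0, 0.0]
force: [-2.3, -0.3, 5.3]
width: 0.634
finger_force: 65.5
```

On the stone at the expected height; release, rise and take a final look.

```bash
python3 -m jog '[{"x":0,"y":0,"z":-0.8,"turn":0},{"x":0,"y":0,"z":0,"turn":0},{"x":0,"y":0,"z":0,"turn":0},{"x":0,"y":0,"z":0,"turn":0}]' 30
python3 -m jog '[{"x":0,"y":0,"z":-20,"turn":0},{"x":0,"y":0,"z":-40,"turn":0},{"x":0,"y":0,"z":-40,"turn":0},{"x":0,"y":0,"z":0,"turn":0},{"x":0,"y":0,"z":0,"turn":0},{"x":0,"y":0,"z":0,"turn":0},{"x":0,"y":0,"z":0,"turn":0}]' 0
python3 - <<'E'
from h import *
im,m=shot('wrist','w19.png'); s,_=shot('side','s19.png')
fitc(im,m,[.5441,.062],.069,.0285,list(range(0,360,4)),.85,1.12,-1)
fitc(im,m,[.5455,.063],.018,.056,list(range(84,246,3)),.92,1.1)
a=im[60:330,130:430]; b=s[150:300,200:340]
cv2.imwrite('pics/f.png',np.hstack([cv2.resize(a,(400,360)),cv2.resize(b,(336,360))])[...,::-1])
E
```

```text
t: 26.37
tcp_pos: [0.5427, 0.0621, 0.0687]
tool_rot: [0.143, 0.99, 0.0, 0.0]
force: [0.4, -0.5, -0.5]
width: 0.881
finger_force: 0.0
t: 26.95
tcp_pos: [0.5411, 0.0619, 0.1672]
tool_rot: [0.143, 0.99, -0.001, -0.001]
force: [-0.7, 0.4, -1.0]
width: 0.996
finger_force: 0.0
fit [0.544  0.0622] inl 0.79 of 90 med 0.0004
fit [0.5456 0.0631] inl 1.0 of 54 med 0.00033
```

View pics/f.png

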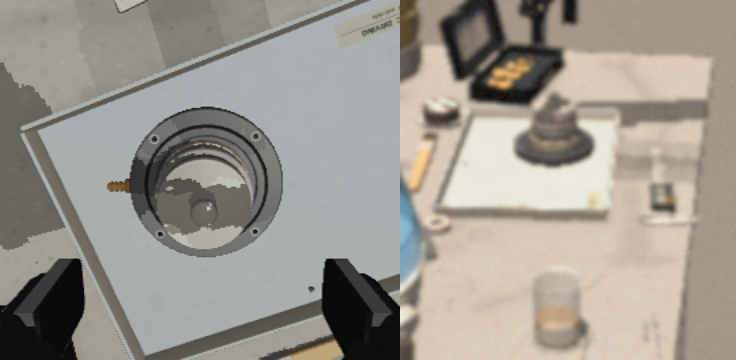

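The stack stands upright and centred (plate at (205,208), base rim around it at (207,182) in the crop), knob up. The side view shows it level, with the callipers and beaker in place.

```bash
python3 -c "
from cell import *
print(hand_in())"
```

```text
the job is handed in; nothing more can be done
None
```

The consolidation stack is built on the cell base in the order asked and handed in at about 27 s, with the plate and small stone within about 0.5 mm of the ring's centre; the stack is 1–2 mm off the base's centre, and the callipers, beaker and timer were not touched.

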